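# Fit the idler roller and hold back the label tensioner

## Task

Get the label tensioner ready for threading: take the tall flanged idler roller out of the parts tray and set it over the bare upright post on the tensioner's base plate, flange down and fully home, and let go of it. Then push the sprung tensioner arm back against its spring until it has gone past the ratchet click (the pawl slider is pushed out by the tooth and drops in again behind it), and finish with the gripper still holding the arm there: it springs back if released. Leave the stopper, the collar and the bottle where they are.

Things in the scene. Friction and masses are not known exactly. Their poses are not given: they have to be found in the camera images.
- unit: label tensioner, a grey-painted metal base plate fixed to the bench, 200 (x) x 270 (y) x 12 mm thick; origin at the centre of its underside, z up. It carries the post, the tensioner arm on its pivot, and a pawl slider in a small dark steel guide block (top 44 mm above the bench, 36 x 40 mm, centred at x = 45, y = -110 mm).
- post (a point): foot of the fixed steel idler post, on the plate's top face (12 mm above the bench) at x = -60, y = -55 mm of the unit. The post is 12 mm in diameter and 62 mm tall, its last 12 mm a cone down to 4 mm. The nearest other part stands 60 mm from it.
- pivot (a point): tensioner arm's pivot axis (vertical), on the plate's top face (12 mm above the bench) at x = 45, y = -20 mm of the unit. The steel hub round it has a radius of 41 mm (a tooth on it reaches 50 mm) and lies 22 to 34 mm above the bench; a boss of 17 mm radius and the pivot pin rise to 57 mm.
- dancer (a point): centre of the top of the dancer roller, the fixed white upright round post at the end of the tensioner arm: 22 mm in diameter, from 34 mm to 87 mm above the bench (this point), 120 mm from the pivot axis. The arm itself is a flat steel bar 22 mm wide, 24 to 34 mm above the bench. Push the dancer roller sideways, or pinch it from above.
- tensioner (a joint): arm angle in rad: 0 at rest, growing as it is pushed back, clockwise from above (dancer roller towards the unit's +x). At 0 the arm points 120 degrees anticlockwise of the unit's x. The spring takes about 4 N at the dancer at 0, 9 N at 0.75, plus some 3 N at 0.2 to 0.4 while the tooth lifts the pawl; tooth clear from 0.58, hard stop at 0.85. Springs back to 0 when released.
- pawl (a joint): pawl slider travel in m, 0 when in, about 0.004 when the tooth is under it; it drops back to 0 once the tooth has passed.
- idler: loose white plastic idler roller standing upright in a tray compartment: 55 mm tall, barrel 40 mm in diameter, with a flange 52 mm in diameter and 5 mm thick at its foot, bored through 18 mm; about 60 g; origin at the centre of its underside, z along its axis. Fully home, its underside rests on the base plate.
- tray: wooden parts tray fixed to the bench, 90 (x) x 232 (y) x 22 mm high, inner floor 6 mm up, three compartments side by side along its y, centres 75 mm apart; origin at the centre of its underside.
- stopper: loose wooden bottle stopper standing in a tray compartment on its head: head 30 mm in diameter and 18 mm tall, tapering shank up to 42 mm; origin under its foot. Leave it alone.
- collar: loose white plastic collar lying in a tray compartment, 44 mm outside, 28 mm bore, 18 mm tall; origin under its foot. Leave it alone.
- bottle: filled clear glass bottle with a paper label, 68 mm in diameter, 230 mm tall, standing on the bench beyond the tray; origin under its foot. Leave it alone.
There are look-alikes about, which are no part of the job. There is more than one size of the idler; the job needs the largest.

How it is judged:
By the outcome, as a careful person would: the job done as asked, in the order asked, and still so for the second after the job is handed in, while the arm keeps its last pose, push and grip.
It also fails if it takes over 58 s, if anything falls off the work surface, if the arm or the gripper's body presses on something with over 40 N, if the wrist force passes 120 N, or if a joint passes its speed limit or range.

## Robot

A 7-joint arm with a two-finger parallel gripper is mounted at the origin on the work surface. World frame = base frame: x ahead of the robot, y to its left, z up, the work surface at z = 0. Lengths are in mm, angles in rad, forces in N, time in s.
With the tool pointing down it reaches from about 400 to 875 mm from the base axis. Payload 4.4 kg.
Tool frame: the origin (TCP) lies at the very end of the fingers, on their centre line; the grasp point (between the pads) lies 19 mm behind it; z points along the fingers, y is the line along which they close (so a half turn about z gives the same grasp; the last joint's range is limited). The gripper opens to 85 mm and grips with 20 to 120 N. Pads are 22 mm wide; open, the fingers measure 114 mm over their backs; the gripper's body (76 mm by 85 mm) begins 54 mm behind the grasp point. The pads swing forward as they close: fully open they stand 13 mm farther back than shut.
Start: joints at [1.235, 0.628, 0.038, 1.517, -0.027, 0.996, -0.02], TCP at [173.278, -626.492, 231.313] pointing down, gripper open.
Joint ranges: [-3.06, 3.06], [-0.37, 2.12], [-1.25, 1.32], [0.18, 2.47], [-1.1, 4.24], [0.23, 1.98], [-2.94, 2.94]. Speed limits (rad/s): [2.57, 2.57, 3.14, 3.14, 3.14, 3.14, 3.14].

## Interface

Orientations are given as [roll, pitch, yaw] about the fixed x, y, z axes, in that order (R = Rz(yaw) Ry(pitch) Rx(roll)).
In Python, from cell import read_state, get_image, camera_info, finish_job gives the robot as it stands.
- The arm moves only by the tool play_rows, never from a script. Its argument "deltas" is one flat list of numbers, 7 for each row, row after row: the shift along the tool's x, y, z in mm, then the turn, a rotation vector about the tool's x, y, z in rad, then the opening, from 0 (shut) to 1 (fully open). In form: [dx, dy, dz, ax, ay, az, grip, dx, dy, dz, ax, ay, az, grip, ...]. A call has 1 to 10 rows; each row is the pose to reach, as a shift and turn from the pose commanded when the call began, along the tool's axes at that moment; what a row does not reach only later rows make up. A row lasts 1/8 s, in which the tool goes at most 62.5 mm and 10.7 degrees, less where a joint would pass 70% of its speed; a pose out of reach is approached as far as the arm can. A call with a gripper value outside its range is refused whole. The fingers move at their own pace and stop on an object; the grip force is fixed at half the most. Time passes only in rows, so rows that repeat a pose let the fingers close. It gives the time, the measured TCP pose, the force, the opening and the grip force at its end, in the units of the state.
- read_state(): the state, without advancing time (a new reading comes with each control period).
- get_image(name): name is "scene" or "top" or "wrist"; returns the picture (384x512x3 uint8, red, green, blue); there is no depth.
- camera_info(name): a dict with "fx", "fy", "cx", "cy" (pixels), "T" (4x4, takes a point from camera to world coordinates). Camera axes: x right, y down, z forward; pixel columns grow to the right and rows downward; lengths in mm; the calibration is good to about 2 mm. A picture is of the moment at which its call begins: read the wrist's pose just before it. camera_info takes no time and is no camera call; for the wrist camera it gives the pose at the moment of the call.
- finish_job(): hands the job in; it is judged then, once.
The state is a dict: "clock": time; "qpos": joint angles; "qd": joint speeds; "tau": joint torques, N m; "eef_pos": TCP position; "tool_rot": TCP orientation; "force": force on the tool from outside, world axes, zero at the start; "torque": the same for the moment, N m; "width": finger opening in mm; "gripper_force": force on a finger pad.
Only numpy, scipy, OpenCV 4.12 (cv2) and the standard library are available. Lean on these libraries where they do the work, as an engineer would, in place of code of your own. Each camera call takes 0.05 s, during which the arm holds its last target. There are 200 camera calls.

## Working session

There is one attempt and no reset: what is moved stays moved. The work goes in short steps, Python scripts to look and compute and a tool call to move; the robot and the scene stay as the last step left them, time stands still between calls to the robot, and variables do not carry over. Pictures are saved under pics/ and viewed, at most 10 in all, crops included, and the job is handed in when it is done.

Besides the shell and the picture viewer there is one more tool, called in YAML: its name, and indented under it one key for each argument. play_rows: Moves the arm, as the interface text tells. Its arguments: {"type":"object","properties":{"deltas":{"type":"array"}},"required":["deltas"]}

```bash
mkdir -p pics; cat > h.py <<'E'
import numpy as np, cv2
from cell import *
def snap(n,f):
    im=get_image(n); cv2.imwrite('pics/'+f,im[:,:,::-1]); return im
def pix(n,u,v,z,ci=None):
    c=ci or camera_info(n); T=np.array(c['T'])
    d=T[:3,:3]@np.array([(u-c['cx'])/c['fx'],(v-c['cy'])/c['fy'],1]); o=T[:3,3]
    return (o+d*(z-o[2])/d[2]).round(1)
def proj(n,P):
    c=camera_info(n); T=np.array(c['T']); p=T[:3,:3].T@(np.array(P,float)-T[:3,3])
    return np.array([c['fx']*p[0]/p[2]+c['cx'],c['fy']*p[1]/p[2]+c['cy']]).round(1)
E
python3 - <<'E'
from h import *
a=snap('scene','s1.png');b=snap('top','t1.png')
for n in('scene','top'):
    c=camera_info(n);print(n,c['fx'],c['cx'],c['cy'],np.array(c['T']).round(3).tolist())
s=read_state();print(s['clock'],s['eef_pos'],s['tool_rot'],s['width'])
E
```

```text
scene 412.5688357411868 262.24904279453176 190.5570153014935 [[-0.304, 0.551, -0.777, 1272.854], [0.953, 0.181, -0.244, 277.746], [0.007, -0.815, -0.58, 621.549], [0.0, 0.0, 0.0, 1.0]]
top 451.5373504575596 253.65626901569195 188.67296111679403 [[0.008, -0.986, 0.166, 338.556], [-1.0, -0.009, -0.003, 32.099], [0.004, -0.166, -0.986, 1338.303], [0.0, 0.0, 0.0, 1.0]]
0.1 [ 173.12370188 -625.93844064  230.47910152] [-3.13988417e+00  1.24281064e-05  2.69779934e-01] 85.60528887662653
```

View pics/t1.png

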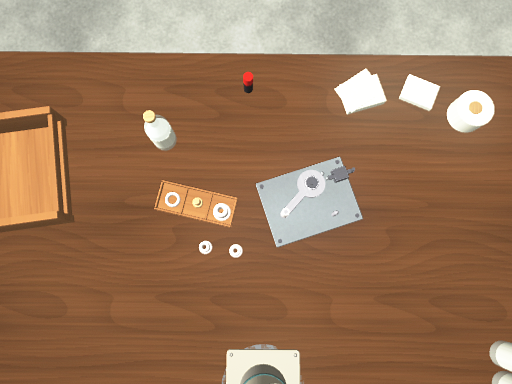

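View pics/s1.png

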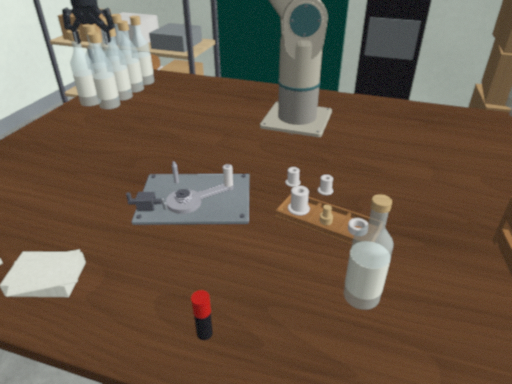

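The top view shows the idler in the right-hand tray compartment (~221,211), the post at ~(336,213), the pivot at ~(312,182) and the dancer at ~(285,212). The two small rollers by the tray are the look-alikes. Next I'll measure these in an enlarged crop.

```bash
python3 - <<'E'
from h import *
im=cv2.imread('pics/t1.png')
cv2.imwrite('pics/t1c.png',cv2.resize(im[150:260,150:370],None,fx=3.6,fy=3.6,interpolation=cv2.INTER_CUBIC))
hsv=cv2.cvtColor(im,cv2.COLOR_BGR2HSV)
b,g,r=[im[:,:,i].astype(int) for i in range(3)]
m=((b-r>5)&(b>100)).astype(np.uint8)*255; m[:150]=0;m[260:]=0;m[:,:240]=0;m[:,380:]=0
m=cv2.morphologyEx(m,cv2.MORPH_CLOSE,np.ones((15,15)))
c=max(cv2.findContours(m,0,2)[0],key=cv2.contourArea)
p=np.array([pix('top',*q[0],12)[:2] for q in c],np.float32)
print(cv2.minAreaRect(p))
for n,u,v,z in [('idler',221,211,55),('post',336,213,74),('pivot',312,182,57),('dancer',285,212,87)]: print(n,pix('top',u,v,z))
for n,u,v,z in [('idler',299.5,190,61),('post',175,163,74),('pivot',183,194,57),('dancer',228,167,87)]: print(n,pix('scene',u,v,z))
E
```

```text
((533.04248046875, -148.3428192138672), (197.35801696777344, 296.92120361328125), 18.73729705810547)
idler [489.7 121.1  55. ]
post [ 484.7 -204.1   74. ]
pivot [ 576. -140.   57.]
dancer [484.7 -59.5  87. ]
idler [491.7 124.3  61. ]
post [ 493.4 -197.9   74. ]
pivot [ 586.8 -130.8   57. ]
dancer [488.1 -56.1  87. ]
```

View pics/t1c.png

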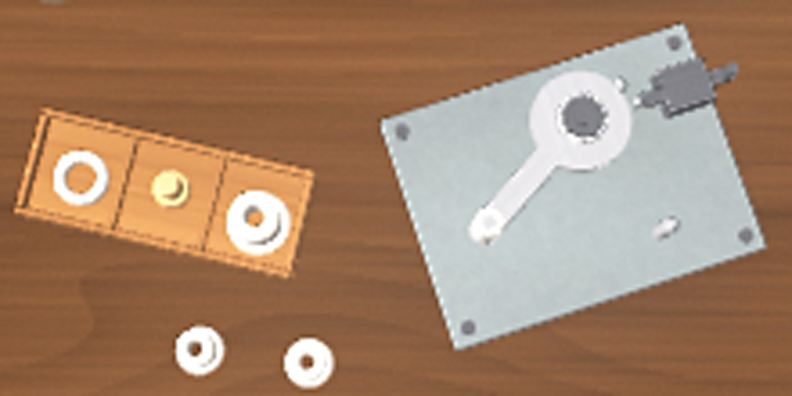

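```bash
cat >> h.py <<'E'
def rz(a): return np.array([[np.cos(a),-np.sin(a)],[np.sin(a),np.cos(a)]])
E
python3 - <<'E'
from h import *
from scipy.optimize import least_squares
f=lambda x,y:(150+(x+.5)/3.6-.5,150+(y+.5)/3.6-.5)
W=np.array([pix('top',*f(*q),12)[:2] for q in [(383,120),(686,24),(765,246),(457,349)]])
U=np.array([[100,135],[100,-135],[-100,-135],[-100,135]])
r=least_squares(lambda p:((U@rz(p[2]).T+p[:2])-W).ravel(),[530,-140,.3])
print(r.x,r.fun.round(1))
p=r.x
A=np.radians(120)
for n,q in dict(post=[-60,-55],pivot=[45,-20],dancer=[45+120*np.cos(A),-20+120*np.sin(A)]).items(): print(n,rz(p[2])@q+p[:2])
print('dancer',pix('top',*f(488,220),87),'posttip',pix('top',*f(674,222),74),'pivot',pix('top',*f(583,114),57))
print('flange',pix('top',*f(258,222),11),'top',pix('top',*f(253,214),61))
T=np.array([pix('top',*f(*q),22)[:2] for q in [(45,108),(314,172),(291,277),(15,211)]]);print('tray',T.mean(0),T.tolist())
d=T[1]-T[0]+T[2]-T[3];print(np.arctan2(d[1],d[0])+np.pi/2)
for c in [(81,178),(170,187)]:print(pix('top',*f(*c),18))
E
```

```text
[ 5.28325000e+02 -1.35925000e+02  3.20881811e-01] [ 0.8  2.5  1.9 -0.3 -1.8 -3.  -1.   0.7]
post [ 488.73473198 -207.0418804 ]
pivot [ 577.33616442 -140.71099643]
dancer [487.6210132  -61.01663251]
dancer [488.2 -60.1  87. ] posttip [ 489.5 -206.7   74. ] pivot [ 578.  -138.8   57. ]
flange [494.  123.2  11. ] top [494.5 123.8  61. ]
tray [516.975 198.1  ] [[585.5, 299.6], [534.2, 77.5], [448.2, 94.8], [500.0, 320.5]]
-0.22629319621383615
[528.2 268.5  18. ]
[521.4 195.4  18. ]
```

Plate, post, pivot and dancer agree within about 2 mm. The idler is at (494, 123.5). Now I'll plan the approach.

```bash
cat >> h.py <<'E'
def go(*wps):
    """deltas (tool frame) for world targets x,y,z,yaw"""
    s=read_state(); P=s['eef_pos']; y=s['tool_rot'][2]
    c,q=np.cos(y),np.sin(y); R=np.array([[c,q,0],[q,-c,0],[0,0,-1]])
    print('at',np.round(s['clock'],2),P.round(1),np.round(s['tool_rot'],3),'F',np.round(s['force'],1),'w',round(s['width'],1),s['qpos'].round(2) if hasattr(s['qpos'],'round') else s['qpos'])
    for w in wps: print((R.T@(np.array(w[:3])-P)).round(1).tolist(),'az',round((y-w[3]),3))
E
python3 - <<'E'
from h import *
go((440,-330,230,.81),(494,123.5,190,1.345))
E
```

```text
at 0.1 [ 173.1 -625.9  230.5] [-3.14  0.    0.27] F [ 0.1 -0.1 -0.1] w 85.6 [ 1.24  0.63  0.04  1.52 -0.03  1.   -0.02]
[336.1, -214.1, 0.5] az -0.54
[509.0, -636.8, 40.5] az -1.075
```

play_rows:
  deltas: [336,-214,0,0,0,-0.54,1,336,-214,0,0,0,-0.54,1,336,-214,0,0,0,-0.54,1,336,-214,0,0,0,-0.54,1,336,-214,0,0,0,-0.54,1,336,-214,0,0,0,-0.54,1,509,-637,40,0,0,-1.075,1,509,-637,40,0,0,-1.075,1,509,-637,40,0,0,-1.075,1,509,-637,40,0,0,-1.075,1]

```text
clock: 1.35
eef_pos: [460.8, -99.8, 210.2]
tool_rot: [3.142, -0.0, 1.346]
force: [1.3, -0.0, -0.1]
width: 85.1
gripper_force: 0.0
```

```bash
python3 - <<'E'
from h import *
go((494,123.5,190,1.345))
E
```

```text
at 1.35 [460.8 -99.8 210.2] [ 3.142 -0.     1.346] F [ 1.3 -0.  -0.1] w 85.1 [ 0.37  0.42 -0.29  2.02  0.18  0.73 -0.26]
[225.0, -17.5, 20.2] az 0.001
```

play_rows:
  deltas: [220,-17,20,0,0,0,1,220,-17,20,0,0,0,1,220,-17,20,0,0,0,1,220,-17,20,0,0,0,1,220,-17,20,0,0,0,1,220,-17,20,0,0,0,1]

```text
clock: 2.1
eef_pos: [493.2, 115.6, 190.1]
tool_rot: [-3.141, 0.001, 1.344]
force: [0.1, -0.9, 0.2]
width: 85.1
gripper_force: 0.0
```

```bash
python3 - <<'E'
from h import *
go((494,123.5,45,1.345))
print(proj('wrist',[494,123.5,61]),proj('wrist',[494,123.5,11]))
c=camera_info('wrist');print(np.array(c['T']).round(2).tolist(),c['fx'],c['cx'],c['cy'])
snap('wrist','w1.png')
E
```

```text
at 2.1 [493.2 115.6 190.1] [-3.141e+00  1.000e-03  1.344e+00] F [ 0.1 -0.9  0.2] w 85.1 [-0.09  0.49 -0.28  1.95  0.2   0.73 -0.72]
[7.9, -1.0, 145.1] az -0.001
[254.2 179.8] [254.3 168.9]
[[0.97, -0.21, -0.08, 511.62], [-0.22, -0.92, -0.32, 196.74], [-0.0, 0.33, -0.94, 331.21], [0.0, 0.0, 0.0, 1.0]] 264.90542246273986 254.539346389599 196.71502024192256
```

View pics/w1.png

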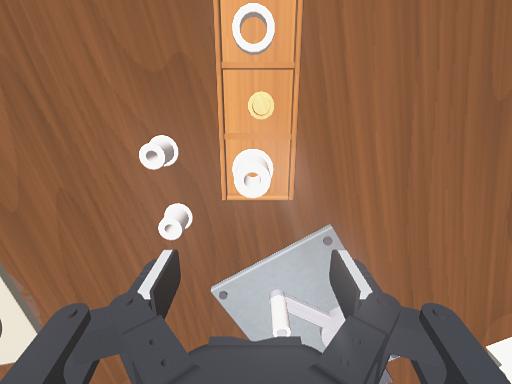

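The wrist view shows the idler top at ~(252.5,180), against a prediction of (254,180), so its position is confirmed to within 2 mm. Descending to grasp.

play_rows:
  deltas: [8,0,80,0,0,0,1,8,0,120,0,0,0,1,8,0,150,0,0,0,1,8,0,162,0,0,0,1,8,0,162,0,0,0,1,8,0,162,0,0,0,0,8,0,162,0,0,0,0,8,0,162,0,0,0,0,8,0,162,0,0,0,0,8,0,162,0,0,0,0]

```text
clock: 3.4
eef_pos: [495.9, 124.5, 29.7]
tool_rot: [3.14, -0.0, 1.345]
force: [-1.4, 0.3, 8.2]
width: 38.1
gripper_force: 59.9
```

```bash
python3 - <<'E'
from h import *
go((494,123.5,140,1.345))
print(read_state()['gripper_force'])
E
```

```text
at 3.4 [495.9 124.5  29.7] [ 3.14  -0.     1.345] F [-1.4  0.3  8.2] w 38.1 [-0.19  0.76 -0.16  2.05  0.33  0.35 -0.84]
[-1.4, -1.7, -110.3] az -0.0
59.853923097252846
```

play_rows:
  deltas: [0,0,-20,0,0,0,0,0,0,-60,0,0,0,0,0,0,-110,0,0,0,0,0,0,-110,0,0,0,0,-50,12,-110,0,0,0,0,-105,23,-110,0,0,0,0,-160,36,-110,0,0,0,0,-215,46,-110,0,0,0,0,-250,54,-110,0,0,0,0,-250,54,-110,0,0,0,0]

```text
clock: 4.65
eef_pos: [490.8, -135.3, 137.5]
tool_rot: [-3.14, 0.002, 1.338]
force: [-0.0, 0.1, -0.4]
width: 38.5
gripper_force: 60.4
```

```bash
python3 - <<'E'
from h import *
go((489,-206.5,140,1.345))
snap('wrist','w2.png')
print(proj('wrist',[489,-206.5,74]),proj('wrist',[489,-206.5,12]))
s=proj('scene',[489,-206.5,74]);print(s)
E
```

```text
at 4.65 [ 490.8 -135.3  137.5] [-3.140e+00  2.000e-03  1.338e+00] F [-0.   0.1 -0.4] w 38.5 [ 0.42  0.58 -0.3   1.99  0.29  0.61 -0.31]
[-69.7, 14.7, -2.5] az -0.007
[271.1 283. ] [268.  248.5]
[172.7 161.6]
```

View pics/w2.png

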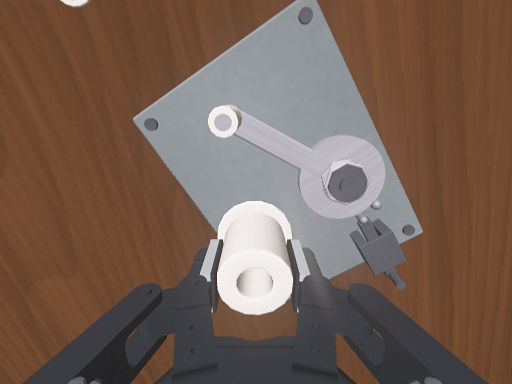

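The idler is held upright and well centred, but it hides the post. I'll step past the post so the camera sees it clear of the gripper.

play_rows:
  deltas: [-50,13,0,0,0,0,0,-110,27,0,0,0,0,0,-160,37,0,0,0,0,0,-190,44,0,0,0,0,0,-190,44,0,0,0,0,0,-190,44,0,0,0,0,0]

```text
clock: 5.45
eef_pos: [492.8, -323.7, 138.0]
tool_rot: [-3.141, -0.002, 1.348]
force: [0.1, 1.7, -0.9]
width: 38.0
gripper_force: 60.4
```

```bash
python3 - <<'E'
from h import *
go((489,-206.5,140,1.345))
P=read_state()['eef_pos']
snap('wrist','w3.png')
for q in([489,-206.5,74],[489,-206.5,12],[487.9,-60.5,87],[577.5,-140,57],P+[0,0,31.3],P+[0,0,-23.7]):print(np.round(q,1),proj('wrist',q))
E
```

```text
at 5.45 [ 492.8 -323.7  138. ] [-3.141e+00 -2.000e-03  1.348e+00] F [ 0.1  1.7 -0.9] w 38.0 [ 0.74  0.68 -0.33  1.77  0.3   0.75  0.03]
[113.5, -29.6, -2.0] az 0.003
[ 489.  -206.5   74. ] [212.7  58.8]
[ 489.  -206.5   12. ] [222.9  70. ]
[487.9 -60.5  87. ] [ 123.  -279.9]
[ 577.5 -140.    57. ] [319.8 -81.3]
[ 492.8 -323.7  169.3] [255.3 282.3]
[ 492.8 -323.7  114.3] [255.2 232.1]
```

View pics/w3.png

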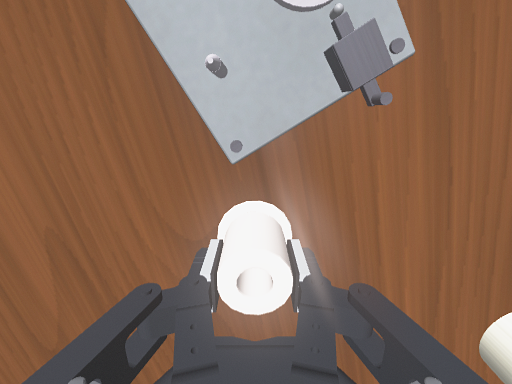

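```bash
python3 - <<'E'
from h import *
im=cv2.imread('pics/w3.png')
a=cv2.resize(im[45:85,195:235],None,fx=10,fy=10,interpolation=cv2.INTER_CUBIC)
b=cv2.resize(im[190:320,205:305],None,fx=3.08,fy=3.08)[:400]
cv2.imwrite('pics/w3c.png',np.hstack([a,b]))
E
```

```text
(no output)
```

View pics/w3c.png

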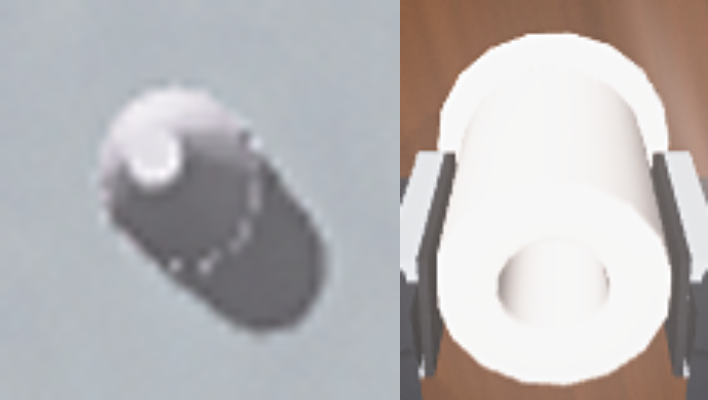

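```bash
python3 - <<'E'
from h import *
print(pix('wrist',210.1,60.6,74),pix('wrist',221.2,71.8,12),pix('wrist',254.7,281.9,169.3))
t=pix('wrist',210.1,60.6,74)
go((487.5,-208.5,125,1.345))
E
```

```text
[ 486.9 -207.2   74. ] [ 487.1 -207.6   12. ] [ 492.6 -323.4  169.3]
at 5.5 [ 492.9 -323.6  138.1] [-3.141e+00 -2.000e-03  1.348e+00] F [-0.6  0.4 -1.2] w 37.9 [ 0.74  0.68 -0.33  1.77  0.3   0.75  0.03]
[111.1, -30.7, 13.1] az 0.003
```

play_rows:
  deltas: [40,-12,0,0,0,0,0,85,-24,0,0,0,0,0,110,-31,0,0,0,0,0,112,-31,0,0,0,0,0,112,-31,0,0,0,0,0,112,-31,0,0,0,0,0]

```text
clock: 6.25
eef_pos: [487.2, -211.4, 138.4]
tool_rot: [3.141, 0.001, 1.343]
force: [-0.2, 0.2, -0.5]
width: 38.2
gripper_force: 60.4
```

```bash
python3 - <<'E'
from h import *
go((487.3,-207.3,100,1.345))
E
```

```text
at 6.25 [ 487.2 -211.4  138.4] [3.141e+00 1.000e-03 1.343e+00] F [-0.2  0.2 -0.5] w 38.2 [ 0.57  0.61 -0.32  1.93  0.3   0.65 -0.16]
[4.0, -0.8, 38.4] az -0.002
```

play_rows:
  deltas: [4,-1,20,0,0,0,0,4,-1,36,0,0,0,0,4,-1,36,0,0,0,0,4,-1,36,0,0,0,0]

```text
clock: 6.75
eef_pos: [487.3, -206.5, 102.5]
tool_rot: [3.141, 0.0, 1.344]
force: [0.2, 0.4, -1.2]
width: 38.0
gripper_force: 60.4
```

```bash
python3 - <<'E'
from h import *
go((487.3,-207.3,36,1.345))
E
```

```text
at 6.75 [ 487.3 -206.5  102.5] [3.141 0.    1.344] F [ 0.2  0.4 -1.2] w 38.0 [ 0.54  0.66 -0.29  1.96  0.33  0.56 -0.2 ]
[-0.7, 0.2, 66.5] az -0.001
```

Descending gently and watching the force.

play_rows:
  deltas: [-0.5,0,8,0,0,0,0,-0.5,0,16,0,0,0,0,-0.5,0,24,0,0,0,0,-0.5,0,24,0,0,0,0]

```text
clock: 7.25
eef_pos: [486.5, -206.3, 77.6]
tool_rot: [-3.14, -0.0, 1.345]
force: [-0.1, -0.0, -1.1]
width: 37.9
gripper_force: 60.4
```

play_rows:
  deltas: [0,0,12,0,0,0,0,0,0,24,0,0,0,0,0,0,34,0,0,0,0,0,0,40,0,0,0,0,0,0,41,0,0,0,0,0,0,42,0,0,0,0]

```text
clock: 8.0
eef_pos: [487.2, -206.6, 36.5]
tool_rot: [3.141, 0.0, 1.345]
force: [0.4, -1.3, -0.3]
width: 37.8
gripper_force: 60.4
```

play_rows:
  deltas: [0,0,1,0,0,0,0,0,0,2,0,0,0,0,0,0,2.5,0,0,0,0]

```text
clock: 8.38
eef_pos: [487.3, -206.8, 35.6]
tool_rot: [3.141, 0.001, 1.345]
force: [-2.9, 1.9, 17.4]
width: 38.0
gripper_force: 62.5
```

play_rows:
  deltas: [0,0,0,0,0,0,0.3,0,0,0,0,0,0,0.7,0,0,0,0,0,0,0.7,0,0,0,0,0,0,0.7,0,0,-30,0,0,0,0.7,0,0,-75,0,0,0,0.7,0,0,-120,0,0,0,0.7,0,0,-120,0,0,0,0.7]

```text
clock: 9.38
eef_pos: [489.3, -207.4, 156.9]
tool_rot: [3.135, 0.001, 1.344]
force: [-0.2, -0.0, -0.2]
width: 59.9
gripper_force: 0.0
```

```bash
python3 - <<'E'
from h import *
A=np.radians(120)+.3209;piv=np.array([577,-141.])
for t in (0,.2,.4,.6,.7,.75): print(t,(piv+120*np.array([np.cos(A-t),np.sin(A-t)])).round(1),'yaw',A-t)
go((488,-60.5,140,2.415))
snap('scene','s2.png')
print(proj('scene',[487.2,-206.8,12]),proj('scene',[487.2,-206.8,67]),proj('wrist',[488,-60.5,87]))
im=cv2.imread('pics/s2.png')[130:240,110:300]
w=snap('wrist','w4.png')[:,:,::-1]
cv2.imwrite('pics/s2c.png',np.hstack([cv2.resize(im,(475,275)),cv2.resize(w,(320,275))]))
E
```

```text
0 [487.3 -61.3] yaw 2.4152951023931952
0.2 [504.9 -45.1] yaw 2.215295102393195
0.4 [525.4 -32.7] yaw 2.0152951023931953
0.6 [548.  -24.6] yaw 1.8152951023931951
0.7 [559.7 -22.3] yaw 1.7152951023931953
0.75 [565.7 -21.5] yaw 1.6652951023931952
at 9.38 [ 489.3 -207.4  156.9] [3.135e+00 1.000e-03 1.344e+00] F [-0.2 -0.  -0.2] w 59.9 [ 0.57  0.58 -0.34  1.92  0.29  0.68 -0.16]
[142.8, -34.2, 16.9] az -1.071
[175.8 181.4] [173.3 163.6] [206.3  10.4]
```

View pics/s2c.png

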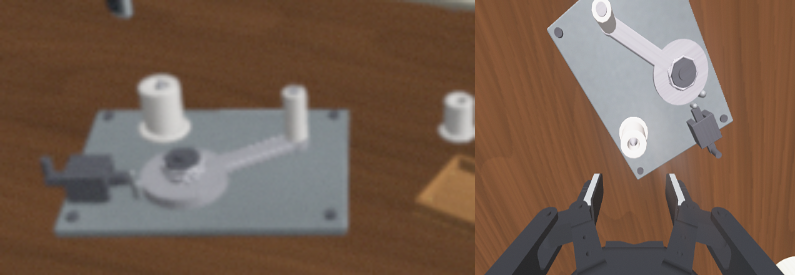

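The idler is down on the post and the dancer stands where predicted. I'll move above the dancer with the pads facing tangentially.

play_rows:
  deltas: [40,-10,0,0,0,-0.18,0.7,80,-20,0,0,0,-0.36,0.7,120,-30,5,0,0,-0.54,0.7,141,-35,10,0,0,-0.72,0.7,141,-35,15,0,0,-0.9,0.7,141,-35,15,0,0,-1.07,0.7,141,-35,15,0,0,-1.07,0.7,141,-35,15,0,0,-1.07,0.7]

```text
clock: 10.48
eef_pos: [483.9, -61.4, 138.1]
tool_rot: [-3.141, -0.001, 2.412]
force: [-0.0, -0.0, 0.0]
width: 59.8
gripper_force: 0.0
```

```bash
python3 - <<'E'
from h import *
go((486.7,-61.5,52,2.415))
E
```

```text
at 10.48 [483.9 -61.4 138.1] [-3.141e+00 -1.000e-03  2.412e+00] F [-0. -0.  0.] w 59.8 [ 0.48  0.61 -0.6   2.04  0.56  0.66  0.35]
[-2.1, 1.8, 86.1] az -0.003
```

play_rows:
  deltas: [-2,2,40,0,0,0,0.7,-2,2,70,0,0,0,0.7,-2,2,87,0,0,0,0.7,-2,2,87,0,0,0,0.7,-2,2,87,0,0,0,0,-2,2,87,0,0,0,0,-2,2,87,0,0,0,0,-2,2,87,0,0,0,0,-2,2,87,0,0,0,0]

```text
clock: 11.6
eef_pos: [488.0, -61.2, 52.8]
tool_rot: [3.141, 0.001, 2.414]
force: [-1.2, 0.4, 6.4]
width: 20.4
gripper_force: 58.4
```

```bash
python3 - <<'E'
from h import *
s=read_state();print(s['force'],s['gripper_force'])
P=s['eef_pos'];y=s['tool_rot'][2]
A=np.radians(120)+.3209;d0=P[:2].copy();piv=d0-120*np.array([np.cos(A),np.sin(A)]);print('piv',piv)
go(*[(*(piv+120*np.array([np.cos(A-t),np.sin(A-t)])),P[2],y-t) for t in np.arange(.08,.76,.08)])
E
```

```text
[-1.19149765  0.38445877  6.44880172] 58.40876340866089
piv [ 577.67777897 -140.89864832]
at 11.6 [488.  -61.2  52.8] [3.141e+00 1.000e-03 2.414e+00] F [-1.2  0.4  6.4] w 20.4 [ 0.37  0.74 -0.45  2.09  0.71  0.47  0.21]
[-0.4, 9.6, 0.0] az 0.08
[-1.5, 19.1, 0.0] az 0.16
[-3.4, 28.5, 0.0] az 0.24
[-6.1, 37.8, 0.0] az 0.32
[-9.4, 46.7, 0.0] az 0.4
[-13.5, 55.4, 0.0] az 0.48
[-18.3, 63.8, 0.0] az 0.56
[-23.7, 71.7, 0.0] az 0.64
[-29.7, 79.2, 0.0] az 0.72
```

play_rows:
  deltas: [-0.4,9.6,0,0,0,0.08,0,-1.5,19,0,0,0,0.16,0,-3.4,28.5,0,0,0,0.24,0,-6,38,0,0,0,0.32,0,-9.4,46.7,0,0,0,0.4,0,-9.4,46.7,0,0,0,0.4,0]

```text
clock: 12.35
eef_pos: [524.5, -33.2, 52.7]
tool_rot: [-3.139, 0.001, 2.014]
force: [-4.1, -1.6, 10.5]
width: 20.5
gripper_force: 58.9
```

```bash
cat > k.py <<'E'
from h import *
s=read_state();P=s['eef_pos'];y=s['tool_rot'][2];piv=np.array([577.7,-140.9]);A=np.radians(120)+.3209
v=P[:2]-piv;print('r',np.hypot(*v),'angle',A-np.arctan2(v[1],v[0]),s['force'])
go(*[(*(piv+120*np.array([np.cos(A-t),np.sin(A-t)])),P[2],A-t) for t in (.5,.6,.68,.72)])
E
python3 k.py
```

```text
r 120.1161128347239 angle 0.38554675506703395 [-4.10236047 -1.6022784  10.52176064]
at 12.35 [524.5 -33.2  52.7] [-3.139e+00  1.000e-03  2.014e+00] F [-4.1 -1.6 10.5] w 20.5 [ 0.25  0.75 -0.37  1.99  0.55  0.49 -0.08]
[-0.7, 13.7, 0.0] az 0.099
[-2.5, 25.6, 0.0] az 0.199
[-4.7, 34.9, 0.0] az 0.279
[-6.2, 39.5, 0.0] az 0.319
```

play_rows:
  deltas: [-0.3,8,0,0,0,0.06,0,-0.9,15,0,0,0,0.12,0,-2,22,0,0,0,0.17,0,-3,29,0,0,0,0.23,0,-4.7,35,0,0,0,0.28,0,-6.2,39.5,0,0,0,0.32,0,-6.2,39.5,0,0,0,0.32,0,-6.2,39.5,0,0,0,0.32,0]

```text
clock: 13.35
eef_pos: [560.6, -22.3, 52.6]
tool_rot: [-3.136, 0.002, 1.694]
force: [-8.1, -1.2, 12.1]
width: 20.9
gripper_force: 59.2
```

```bash
python3 k.py; python3 - <<'E'
from h import *
w=snap('wrist','w5.png')[:,:,::-1]; t=snap('top','t2.png')[150:260,150:370,::-1]
cv2.imwrite('pics/f.png',np.hstack([cv2.resize(w,(400,300)),cv2.resize(t,(400,300))]))
E
```

```text
r 119.77813645691568 angle 0.7015528173304664 [-8.10807472 -1.15362373 12.12977366]
at 13.35 [560.6 -22.3  52.6] [-3.136e+00  2.000e-03  1.694e+00] F [-8.1 -1.2 12.1] w 20.9 [ 0.18  0.78 -0.31  1.89  0.43  0.54 -0.29]
[-2.7, -24.0, 0.0] az -0.221
[-0.6, -12.2, 0.0] az -0.121
[0.1, -2.6, 0.0] az -0.041
[0.2, 2.2, 0.0] az -0.001
```

View pics/f.png

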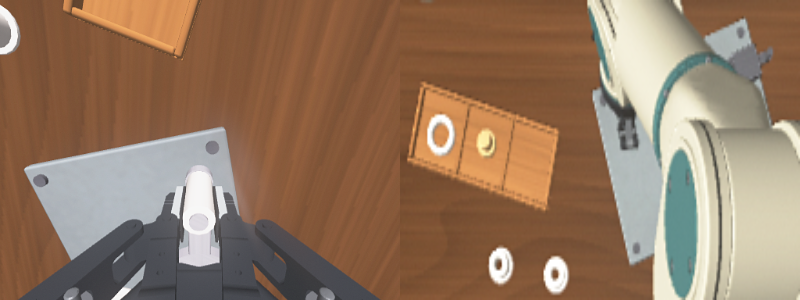

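The dancer is pinched between the pads at about 0.70 rad, past the 0.58 where the tooth clears. The measured 8 N is what the spring should give there, and the stopper and collar haven't moved. Handing in.

```bash
python3 -c "
from cell import *
print(finish_job())"
```

```text
the job is handed in; nothing more can be done
None
```

The job is handed in: the large idler is fully home on the post, flange down and released. The gripper is still holding the tensioner arm at about 0.70 rad, past the 0.58 rad where the tooth clears; the pawl itself was out of view.

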